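# Clamp a sample vial with the sprung thumbwheel

## Robot

A 6-joint arm with a two-finger parallel gripper is mounted at the origin on a cart in front of the work surface, level with it; the furniture and walls round the work are solid. World frame = base frame: x ahead of the robot, y to its left, z up, the work surface at z = 0. Lengths are in m, angles in rad, forces in N, time in s.
With the tool pointing down it reaches from about 0.35 to 0.8 m from the base axis. Payload 7.3 kg.
Tool frame: the origin (TCP) lies between the finger pads; the fingertips stand 8 mm ahead of it and the grasp point (between the pads) lies 11 mm behind it; z points along the fingers, y is the line along which they close (so a half turn about z gives the same grasp; the last joint's range is limited). The gripper opens to 85 mm and grips with 20 to 120 N. Pads are 22 mm wide; open, the fingers measure 114 mm over their backs; the gripper's body (76 mm by 85 mm) begins 54 mm behind the grasp point. The pads swing forward as they close: fully open they stand 13 mm farther back than shut.
Start: joints at [0.995, 0.342, 1.524, -0, 1.275, -0.146], TCP at [0.219, 0.477, 0.239] pointing down, gripper open.
Joint ranges: [-2.53, 2.53], [-0.77, 2.02], [0.04, 2.7], [-1, 4.14], [0.28, 2.66], [-3.11, 3.11]. Speed limits (rad/s): [2.57, 2.57, 3.14, 3.14, 3.14, 3.14].

## Interface

Orientations are given as a unit quaternion [w, x, y, z].
In Python, from bench import ctrl gives the robot as it stands.
- The arm moves only by the shell command python3 -m creep 'ROWS'. ROWS is a JSON object of lists of equal length, an entry for each row: "offset": the shift along the tool's x, y, z in units of 30 mm (1.0 is 30 mm), a list of three; "turn": the turn about the tool's z in units of 5 degrees (1.0 is 5 degrees); "grip": the opening, from -1 (shut) to 1 (fully open), so that 0 is half open. A call has 1 to 20 rows; each row shifts and turns the commanded pose from where the row before left it, along the tool's axes as they then stand; what a row does not reach is not made up. A row lasts 1/8 s, in which the tool goes at most 62.5 mm and 10.7 degrees, less where a joint would pass 70% of its speed; a pose out of reach is approached as far as the arm can. A call is refused whole if a number of a shift passes 1 or a number of a turn 1, either way. A call with a gripper value outside its range is refused whole. The fingers move at their own pace and stop on an object; the grip force is fixed at half the most. Time passes only in rows, so rows that do not move let the fingers close. It gives the time, the measured TCP pose, the force, the opening and the grip force at its end, in the units of the state.
- ctrl.state(): the state, without advancing time (a new reading comes with each control period).
- ctrl.read_camera(name): name is "scene" or "top"; returns the picture (384x512x3 uint8, blue, green, red); there is no depth.
- ctrl.camera_model(name): a dict with "fx", "fy", "cx", "cy" (pixels), "rvec" (rotation vector, rad) and "tvec" (3), from world to camera coordinates, as OpenCV has them. Camera axes: x right, y down, z forward; pixel columns grow to the right and rows downward; lengths in m; the calibration is good to about 2 mm. A picture is of the moment at which its call begins. camera_model takes no time and is no camera call.
- ctrl.sign_off(): hands the job in; it is judged then, once.
Trained networks look in the newest picture that a camera, given by its name, has taken for a name from the list of things; names that differ only in an ending like _2 or _b are one class to them, and where a whole thing is asked for, a point or a joint stands for the part that bears it (a point fixed in the world has none). Each returns a list of dicts, best first, with "conf" (0 to 1); they miss things now and then, are a little off and sometimes report something else, mostly with a low value. They report only what shows in the picture. A call takes as long as a camera call. They do not tell look-alikes from the thing itself.
- ctrl.look_for(thing, camera): "box" ([left, top, right, bottom] in pixels, round what is visible of it).
- ctrl.spot_point(thing, camera): "location" ([column, row] in pixels: a listed point, or the origin of a listed thing).
The state is a dict: "clock": time; "joint_pos": joint angles; "qvel": joint speeds; "tau": joint torques, N m; "eef_pos": TCP position; "tool_rot": TCP orientation; "contact_force": force on the tool from outside, world axes, zero at the start; "moment": the same for the moment, N m; "width": finger opening in m; "finger_force": force on a finger pad.
Only numpy, scipy, OpenCV 4.12 (cv2) and the standard library are available. Lean on these libraries where they do the work, as an engineer would, in place of code of your own. Each camera call takes 0.05 s, during which the arm holds its last target. There are 200 camera calls.

## Task

Stand the loose capped vial upright in the vial clamp, between its open sprung nose and the fixed V jaw, and let go of it. Then, with a fingertip, roll the clamp's edge thumbwheel towards the jaws, pressing only lightly, until the nose has pushed the vial home into the V and is itself pressed back about half of its spring travel (the dark groove round it just meets the sleeve), never to its stop. Leave the other things on the bench where they are.

Things in the scene. Friction and masses are not known exactly. Their poses are not given: they have to be found in the camera images.
- vial: The capped glass vial to be clamped: round body 22 mm in diameter and 41 mm high, neck and crimp cap above it 14 mm in diameter, 47 mm high in all, about 18 g; stands loose on the bench, the only one outside the rack and boxes. Origin at the centre of its underside, z up along it.
- clamp: Vial clamp, base plate 160 x 64 mm fixed to the bench. On it a head (all the rest), sprung in z: about 1 N starts it down, 5 N more per mm, hard stop after 2 mm. Floor plate top 18 mm above the bench; white wheel housing x -85 to -15, y +-24, cover 52 mm up; V jaw (120 degrees, 20 mm wide, top 44 mm up) at the +x end. Sides (+-y) open for fingers. Origin under the base's middle at bench height; x from wheel to V jaw.
- wheel_slot (a point): Middle of the 36 x 14 mm slot in the cover, level with the cover, over the thumbwheel's axle; axes as the clamp. The wheel's crown stands 4 to 12 mm above this point; how far differs from case to case and is not measured: feel for it from above. The bare fingertip is moved along x over the crown; the cover round the slot is flat and rigid.
- wheel (a joint): Turn of the thumbwheel (rad; black, ribbed, radius 16 mm, 10 mm wide, axle along clamp y, too sunk to pinch). Grows from 0 (jaw open) to 4.8 as its crown rolls towards +x; stays where left. Pressed down with about 6 to 10 N it turns by friction under a flat fingertip that moves along x; with much less it slips.
- pocket (a point): Point on the top of the floor plate in the middle of the open space between nose and V jaw, 18 mm above the bench, where the vial is to be stood first; axes as the clamp. The vial's underside centre is well placed within 8 mm along x and 5 mm along y. The floor gives by its springs.
- seat (a point): Point on the top of the floor plate, 18 mm above the bench, on the axis that a 22 mm vial has when it rests in the V jaw; 6 mm beyond point pocket along x. Axes as the clamp.
- jaw (a joint): Travel of the sliding jaw (m), an aluminium sleeve 22 mm wide that comes out of the housing: 0 fully open, grows to 0.0336 as it closes, 0.007 per radian of the wheel; starts at 0 to 0.0035. Out of it stands the sprung nose (pad), 16 mm wide, which meets a vial seated in the V at a jaw travel of about 0.017.
- pad (a joint): How far the sprung nose is pressed back into the sleeve (m): 0 out (18 mm of it shows), 0.012 on its stop; 0.3 N per mm. Reads 0 until it squeezes the vial against the V; at 0.006, half-way, the dark groove round the nose goes into the sleeve.
- petri: Petri dish, 61 mm across, 13 mm high, loose on the bench; bystander. Origin at the centre of its underside.
- cup: Lidded specimen cup, 63 mm across, 71 mm high, loose on the bench; bystander. Origin at the centre of its underside.
- tape: Roll of tape, 96 mm across, 25 mm high, lying loose on the bench; bystander. Origin at the centre of its underside.
- marker: Marker pen, 118 mm long, 13 mm thick, lying loose on the bench; bystander. Origin under its middle.
- strip: Strip of eight small clear tubes, 78 x 8 mm, 23 mm high, standing loose on the bench; bystander. Origin at the centre of its underside.
Not all that is in view belongs to the job. Several things look just like the vial: the one meant starts farthest to the robot's left.

How it is judged:
By the outcome, as a careful person would: the job done as asked, in the order asked, and still so for the second after the job is handed in, with the robot touching nothing.
It also fails if it takes over 56 s, if anything falls off the work surface, if the arm or the gripper's body presses on something with over 40 N, if the wrist force passes 120 N, or if a joint passes its speed limit or range.

## Working session

There is one attempt and no reset: what is moved stays moved. The work goes in short steps, Python scripts to look and compute and a shell command to move; the robot and the scene stay as the last step left them, time stands still between calls to the robot, and variables do not carry over. Pictures are saved under pics/ and viewed, at most 10 in all, crops included, and the job is handed in when it is done.

```bash
mkdir -p pics; cat > h.py <<'E'
import numpy as np, cv2
from bench import ctrl
from scipy.spatial.transform import Rotation as R
def ray(cam,px,z):
    m=ctrl.camera_model(cam); K=np.array([[m['fx'],0,m['cx']],[0,m['fy'],m['cy']],[0,0,1]])
    Rm=cv2.Rodrigues(np.array(m['rvec'],float))[0]; t=np.array(m['tvec'],float).ravel()
    c=-Rm.T@t; d=Rm.T@np.linalg.inv(K)@np.array([px[0],px[1],1.]); return c+d*(z-c[2])/d[2]
def proj(cam,p):
    m=ctrl.camera_model(cam); K=np.array([[m['fx'],0,m['cx']],[0,m['fy'],m['cy']],[0,0,1]])
    return cv2.projectPoints(np.array(p,float).reshape(-1,1,3),np.array(m['rvec'],float),np.array(m['tvec'],float),K,None)[0].reshape(-1,2)
def tool(p):  # world point -> offset in tool axes, units of 30mm
    s=ctrl.state(); q=s['tool_rot']; r=R.from_quat([q[1],q[2],q[3],q[0]])
    return r.inv().apply(np.array(p)-s['eef_pos'])/0.03
E
python3 - <<'E'
from h import *
for c in("scene","top"):
    im=ctrl.read_camera(c); cv2.imwrite(f"pics/{c}0.png",im)
    m=ctrl.camera_model(c); Rm=cv2.Rodrigues(np.array(m['rvec'],float))[0]; print(c,-Rm.T@np.array(m['tvec']).ravel(), m['fx'])
    for n in("vial","clamp","wheel_slot","pocket","seat"):
        z={'vial':0,'clamp':0,'wheel_slot':.052}.get(n,.018)
        for d in ctrl.spot_point(n,c)[:8]: print(n,np.round(d['location']),round(d['conf'],2),ray(c,d['location'],z).round(3))
s=ctrl.state();print(s['eef_pos'],s['tool_rot'],R.from_quat(np.roll(s['tool_rot'],-1)).as_matrix().round(2),s['clock'],s['contact_force'],s['width'])
E
```

```text
scene [-0.20352555 -0.59196499  0.55467701] 348.271583631084
vial [339. 254.] 0.67 [ 0.488 -0.299  0.   ]
vial [380. 248.] 0.66 [ 0.582 -0.367  0.   ]
vial [373. 262.] 0.45 [ 0.517 -0.378  0.   ]
clamp [241. 198.] 0.61 [0.546 0.097 0.   ]
clamp [363. 220.] 0.29 [ 0.685 -0.272  0.   ]
wheel_slot [224. 187.] 0.66 [0.493 0.119 0.052]
pocket [248. 188.] 0.79 [0.588 0.102 0.018]
seat [251. 189.] 0.95 [0.59  0.09  0.018]
top [0.3593774  0.00335726 1.08419333] 348.0073358225133
vial [375. 198.] 0.62 [ 0.531 -0.38   0.   ]
vial [372. 186.] 0.55 [ 0.572 -0.373  0.   ]
vial [348. 208.] 0.46 [ 0.498 -0.293  0.   ]
clamp [228. 198.] 0.92 [0.525 0.083 0.   ]
wheel_slot [217. 206.] 0.79 [0.495 0.112 0.052]
pocket [228. 182.] 0.98 [0.572 0.083 0.018]
seat [229. 179.] 0.9 [0.584 0.083 0.018]
[0.21872976 0.477267   0.23932247] [1.59540594e-05 2.13230428e-01 9.77001936e-01 3.06561500e-05] [[-0.91  0.42  0.  ]
 [ 0.42  0.91  0.  ]
 [-0.    0.   -1.  ]] 0.6 [-0.40736522 -0.46172001 -0.62579338] 0.0854161989973666
```

View pics/scene0.png

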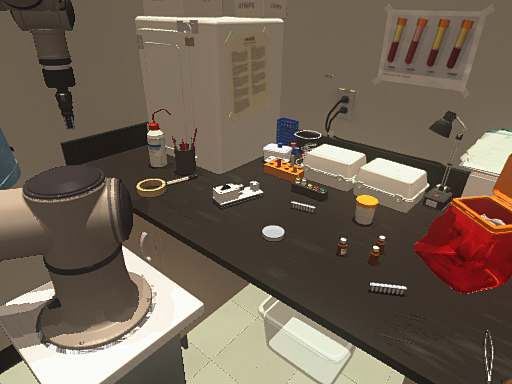

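View pics/top0.png

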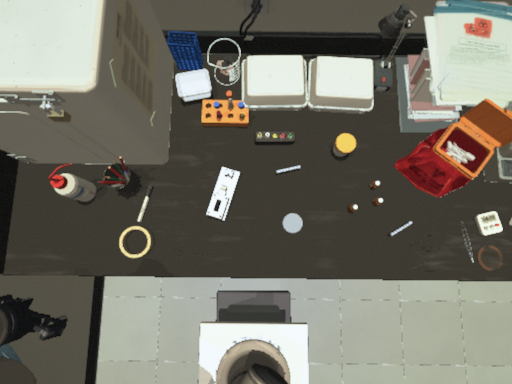

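Scene view: the three candidates are at about (342,246), (375,254) and (381,243). In the top view they are at (352,208), (378,201) and (375,184). The first fits, because it lies farthest left in the top view and so has the largest y. The clamp is at (237,193) in the scene view and (224,193) in the top view. I'll confirm with one enlarged crop.

```bash
python3 - <<'E'
from h import *
a=cv2.imread("pics/top0.png"); b=cv2.imread("pics/scene0.png")
f=lambda im,x,y,w,h:cv2.resize(im[y:y+h,x:x+w],(400,300),interpolation=cv2.INTER_CUBIC)
cv2.imwrite("pics/crop1.png",np.vstack([np.hstack([f(a,335,170,64,48),f(b,328,228,64,48)]),np.hstack([f(a,190,162,72,54),f(b,204,167,64,48)])]))
for c in("scene","top"):
  for n in("vial","clamp"):
    for d in ctrl.look_for(n,c)[:5]: print(c,n,np.round(d['box'],1),round(d['conf'],2))
E
```

```text
scene vial [335.3 237.4 350.6 255.6] 0.71
scene vial [373.4 233.8 386.9 255.4] 0.49
scene vial [365.7 247.1 379.5 265.6] 0.47
scene clamp [214.7 178.  260.  208. ] 0.9
top vial [374.4 192.  383.7 206.1] 0.38
top clamp [278.8 169.6 286.9 171.2] 0.67
top clamp [209.3 168.6 239.6 220.3] 0.65
```

View pics/crop1.png

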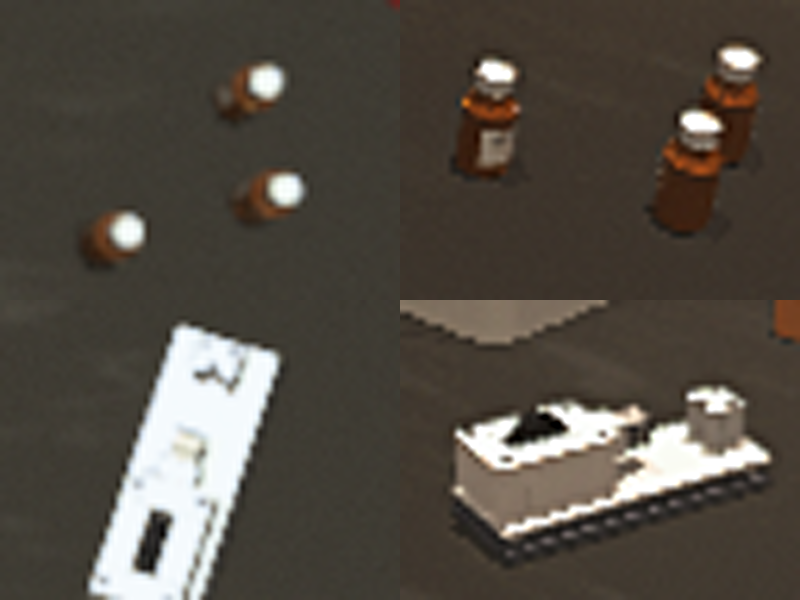

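The crop shows the left vial (labelled, white cap) standing alone. Its cap is at (355.3,207.0) in the top view and (343.4,239.7) in the scene view. The other two are to the right in both views, so this is the one meant. The clamp's slot is at about (217.5,205.4) in the top view.

```bash
python3 - <<'E'
from h import *
a=cv2.imread("pics/top0.png"); g=cv2.cvtColor(a,6).astype(float)
print("vial top",ray("top",(355.3,207),.047),"scene",ray("scene",(343.4,239.7),.047))
# caps by sub-pixel centroid
w=np.clip(g[200:214,348:363]-150,0,None); y,x=np.mgrid[200:214,348:363]; c=((w*x).sum()/w.sum(),(w*y).sum()/w.sum()); print(c,ray("top",c,.047))
# slot
w=np.clip(150-g[197:214,211:224],0,None); y,x=np.mgrid[197:214,211:224]
cc=cv2.resize(g[160:225,200:250],None,fx=10,fy=10,interpolation=cv2.INTER_CUBIC)
m=(cc>120).astype(np.uint8); cs,_=cv2.findContours(m,cv2.RETR_CCOMP,cv2.CHAIN_APPROX_NONE)
for k in cs:
    A=cv2.contourArea(k)
    if A>500:
        r=cv2.minAreaRect(k); bp=cv2.boxPoints(r)/10+[199.55,159.55]
        print(A,np.round(bp,1).tolist(),[ray("top",p,.052)[:2].round(4).tolist() for p in bp],[ray("top",p,.018)[:2].round(4).tolist() for p in bp])
E
```

```text
vial top [ 0.49601912 -0.30193209  0.047     ] scene [ 0.48997996 -0.30263892  0.047     ]
(np.float64(355.0904449307075), np.float64(206.50401167031364)) [ 0.49751126 -0.30136353  0.047     ]
102752.0 [[204.8, 214.5], [221.2, 164.9], [240.7, 171.3], [224.3, 220.9]] [[0.4676, 0.1482], [0.6199, 0.1038], [0.6005, 0.0438], [0.4491, 0.0895]] [[0.4712, 0.1529], [0.6285, 0.1071], [0.6084, 0.0451], [0.4521, 0.0924]]
4297.5 [[213.1, 209.8], [216.8, 199.1], [220.9, 200.4], [217.2, 211.2]] [[0.4817, 0.1238], [0.5143, 0.1137], [0.5103, 0.1016], [0.4777, 0.1117]] [[0.4857, 0.1277], [0.5194, 0.1174], [0.5153, 0.1048], [0.4816, 0.1152]]
```

```bash
python3 -m creep '{"offset":[[0,0,0],[0,0,0],[-0.8,-1,0.1],[-0.8,-1,0.1],[-0.8,-1,0.1],[-0.8,-1,0.1],[-0.8,-1,0.1],[-0.8,-1,0.1],[-0.8,-1,0.1],[-0.8,-1,0.1],[-0.8,-1,0.1],[-0.8,-1,0.1],[-0.8,-1,0.1],[-0.8,-1,0.1],[-0.8,-1,0.1],[-0.8,-1,0.1],[-0.8,-1,0.1],[-0.8,-1,0.1],[-0.8,-1,0.1],[-0.8,-1,0.1]],"turn":[-0.8,-0.8,0,0,0,0,0,0,0,0,0,0,0,0,0,0,0,0,0,0],"grip":[0.2,0.2,0.2,0.2,0.2,0.2,0.2,0.2,0.2,0.2,0.2,0.2,0.2,0.2,0.2,0.2,0.2,0.2,0.2,0.2]}'
python3 - <<'E'
from h import *
print(tool([.496,-.3017,.12]))
q=ctrl.state()['tool_rot'];print(R.from_quat(np.roll(q,-1)).as_matrix().round(3))
o=np.array([.5427,.0985]);yaw=np.radians(-17);X=np.array([np.cos(yaw),np.sin(yaw)]);Y=np.array([-X[1],X[0]])
for c,p,z in(("top",(229.2,174.6),.044),("scene",(254.4,182.7),.044),("top",(228,182),.018),("top",(229,179),.018),("scene",(248,188),.018),("scene",(251,189),.018),("scene",(224,187),.052)):
    d=ray(c,p,z)[:2]-o; print(c,p,(d@X).round(4),(d@Y).round(4))
E
```

```text
clock: 3.3
eef_pos: [0.4786, -0.1651, 0.1852]
tool_rot: [0.0, 0.145, 0.989, 0.0]
contact_force: [0.0, 0.3, 0.2]
width: 0.0511
finger_force: 0.0
[-1.858549   -4.19823518  2.17510215]
[[-0.958  0.286  0.   ]
 [ 0.286  0.958  0.   ]
 [-0.     0.    -1.   ]]
top (229.2, 174.6) 0.0525 -0.0043
scene (254.4, 182.7) 0.0541 -0.0048
top (228, 182) 0.0339 -0.0047
top (229, 179) 0.0439 -0.0046
scene (248, 188) 0.0424 0.0166
scene (251, 189) 0.0471 0.0051
scene (224, 187) -0.0543 0.0056
```

```bash
python3 -m creep '{"offset":[[-0.37,-0.84,0.43],[-0.37,-0.84,0.43],[-0.37,-0.84,0.43],[-0.37,-0.84,0.43],[-0.38,-0.84,0.43],[0,0,0],[0,0,0.85],[0,0,0.85],[0,0,0.85],[0,0,0.85],[0,0,0],[0,0,0]],"turn":[0,0,0,0,0,0,0,0,0,0,0,0],"grip":[0.2,0.2,0.2,0.2,0.2,0.2,0.2,0.2,0.2,0.2,0.2,0.2]}'
python3 - <<'E'
from h import *
f=lambda im,x,y,w,h:cv2.resize(im[y:y+h,x:x+w],(400,300),interpolation=cv2.INTER_CUBIC)
a=ctrl.read_camera("top");b=ctrl.read_camera("scene")
cv2.imwrite("pics/crop2.png",np.vstack([np.hstack([f(a,325,180,64,48),f(b,310,220,64,48)]),np.hstack([f(a,210,160,40,30),f(b,230,170,40,30)])]))
E
```

```text
clock: 4.8
eef_pos: [0.4963, -0.3004, 0.02]
tool_rot: [0.001, 0.144, 0.99, -0.0]
contact_force: [-0.1, -0.6, 0.1]
width: 0.0514
finger_force: 0.0
```

View pics/crop2.png

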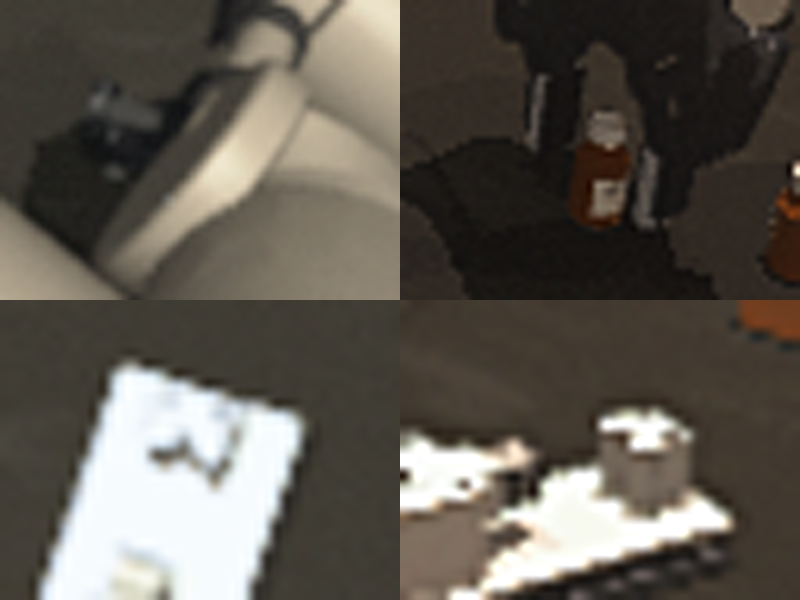

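The fingers straddle the vial, with the cap at (343,241) in the scene view. The V's dark edges in the top view run (225.5,175) to (228.5,174) to (231.3,178). I'll grip and lift now.

```bash
python3 -m creep '{"offset":[[0,0,0],[0,0,0],[0,0,0],[0,0,0],[0,0,0],[0,0,0],[0,0,-0.6],[0,0,-1],[0,0,-1],[0,0,-1],[0,0,-0.4]],"turn":[0,0,0,0,0,0,0,0,0,0,0.2],"grip":[-1,-1,-1,-1,-1,-1,-1,-1,-1,-1,-1]}'
python3 - <<'E'
from h import *
print(tool([.576,.085,.10]))
E
```

```text
clock: 6.28
eef_pos: [0.4963, -0.301, 0.1414]
tool_rot: [0.002, 0.154, 0.988, -0.001]
contact_force: [0.0, -0.0, -0.4]
width: 0.0202
finger_force: 58.6
[ 1.38084392 13.06743711  1.35847365]
```

```bash
python3 -m creep '{"offset":[[0.1,0.93,0],[0.1,0.93,0],[0.1,0.93,0],[0.1,0.93,0],[0.1,0.93,0],[0.1,0.93,0],[0.1,0.93,0],[0.1,0.93,0],[0.1,0.93,0],[0.1,0.93,0],[0.1,0.93,0],[0.1,0.93,0],[0.1,0.93,0],[0.1,0.98,0],[0,0,0.5],[0,0,0]],"turn":[0,0,0,0,0,0,0,0,0,0,0,0,0,0,0,0],"grip":[-1,-1,-1,-1,-1,-1,-1,-1,-1,-1,-1,-1,-1,-1,-1,-1]}'
python3 - <<'E'
from h import *
f=lambda im,x,y,w,h:cv2.resize(im[y:y+h,x:x+w],(400,300),interpolation=cv2.INTER_CUBIC)
a=ctrl.read_camera("top");b=ctrl.read_camera("scene")
cv2.imwrite("pics/crop3.png",np.hstack([f(a,190,160,64,48),f(b,215,150,64,48)]))
for n in("pocket","seat","vial","clamp"):
    for d in ctrl.spot_point(n,"scene")[:2]: print(n,np.round(d['location'],1),round(d['conf'],2))
print(tool([.576,.085,.10]), proj("scene",[ctrl.state()['eef_pos'],[.576,.085,.018],[.576,.085,.065]]))
E
```

```text
clock: 8.28
eef_pos: [0.5729, 0.0855, 0.1219]
tool_rot: [-0.002, 0.153, 0.988, -0.0]
contact_force: [-0.9, -0.3, 0.1]
width: 0.0206
finger_force: 58.7
pocket [249.5 189.8] 0.78
seat [249.5 191. ] 0.76
seat [249.4 188.8] 0.18
vial [377.6 250.8] 0.7
vial [244.9 169.5] 0.61
clamp [240.6 196.3] 0.95
[-0.05201498  0.00553124  0.80502636] [[249.1959943  161.4159037 ]
 [249.43609077 190.76732887]
 [249.50236471 178.03908423]]
```

View pics/crop3.png

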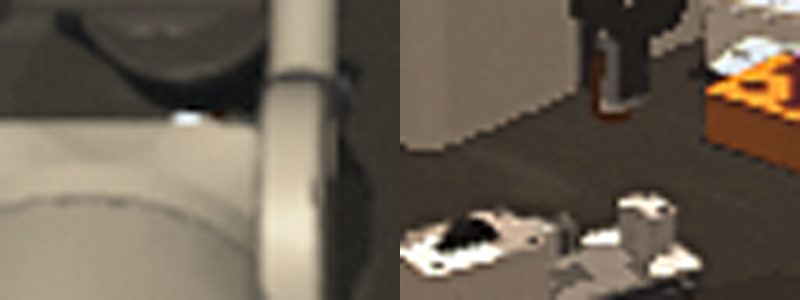

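The vial is held upright, its bottom at about (249,169) in the scene view, above the pocket column (249.4). I'll lower it.

```bash
python3 -m creep '{"offset":[[-0.05,0,0.7],[0,0,0.7],[0,0,0.7],[0,0,0.6],[0,0,0],[0,0,0]],"turn":[0,0,0,0,0,0],"grip":[-1,-1,-1,-1,-1,-1]}'; python3 - <<'E'
from h import *
print(tool([.576,.085,.038]))
f=lambda im,x,y,w,h:cv2.resize(im[y:y+h,x:x+w],(800,600),interpolation=cv2.INTER_CUBIC)
b=ctrl.read_camera("scene")
cv2.imwrite("pics/crop4.png",f(b,215,155,64,48))
E
```

```text
clock: 9.32
eef_pos: [0.5755, 0.0854, 0.0432]
tool_rot: [-0.0, 0.153, 0.988, -0.0]
contact_force: [-2.1, -0.3, -1.1]
width: 0.0204
finger_force: 59.9
[-0.02084822 -0.00735654  0.17470712]
```

View pics/crop4.png

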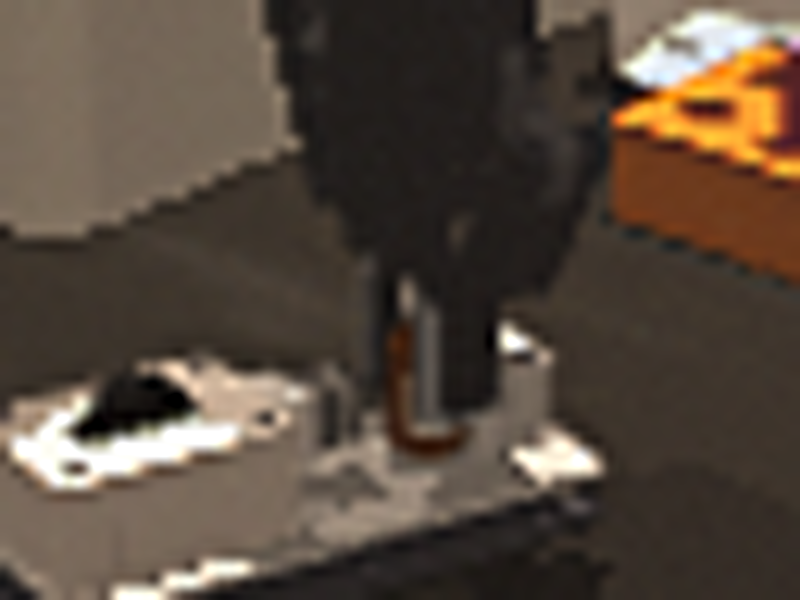

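The vial stands between the nose at (330,400) and the V jaw at (520,390) in the crop, a few mm above the floor. I'll lower it gently until it touches.

```bash
python3 -m creep '{"offset":[[0,0,0.1],[0,0,0]],"turn":[0,0],"grip":[-1,-1]}'; python3 -m creep '{"offset":[[0,0,0.05],[0,0,0]],"turn":[0,0],"grip":[-1,-1]}'
```

```text
clock: 9.62
eef_pos: [0.5757, 0.0857, 0.0402]
tool_rot: [0.0, 0.153, 0.988, 0.0]
contact_force: [-3.9, 0.6, 1.5]
width: 0.02
finger_force: 60.8
clock: 9.88
eef_pos: [0.5757, 0.0857, 0.0384]
tool_rot: [-0.0, 0.153, 0.988, 0.0]
contact_force: [-3.7, 1.9, 2.7]
width: 0.0198
finger_force: 61.0
```

```bash
python3 -m creep '{"offset":[[0.1,0,0],[0,0,0]],"turn":[0,0],"grip":[-1,-1]}'; python3 -m creep '{"offset":[[0.07,0,0],[0,0,0]],"turn":[0,0],"grip":[-1,-1]}'
```

```text
clock: 10.12
eef_pos: [0.5734, 0.0862, 0.0383]
tool_rot: [0.001, 0.153, 0.988, 0.0]
contact_force: [-0.0, -1.3, 0.4]
width: 0.0207
finger_force: 58.9
clock: 10.38
eef_pos: [0.5709, 0.087, 0.0383]
tool_rot: [0.0, 0.153, 0.988, 0.0]
contact_force: [0.6, 0.6, 0.9]
width: 0.0204
finger_force: 58.9
```

```bash
python3 -m creep '{"offset":[[0,0,0.04],[0,0,0]],"turn":[0,0],"grip":[-1,-1]}'; python3 -m creep '{"offset":[[0,0,0.03],[0,0,0]],"turn":[0,0],"grip":[-1,-1]}'
```

```text
clock: 10.62
eef_pos: [0.5711, 0.087, 0.0374]
tool_rot: [0.0, 0.153, 0.988, 0.0]
contact_force: [-0.1, 0.0, 3.0]
width: 0.0208
finger_force: 59.0
clock: 10.88
eef_pos: [0.5711, 0.087, 0.0367]
tool_rot: [0.0, 0.153, 0.988, 0.0]
contact_force: [-2.1, -0.9, 6.2]
width: 0.0203
finger_force: 59.1
```

```bash
python3 -m creep '{"offset":[[0,0,-0.03],[0,0,0],[0,0,0],[0,0,0],[0,0,0],[0,0,-0.5],[0,0,-1],[0,0,-1],[0,0,-1]],"turn":[0,0,0,0,0,0,0,0,0],"grip":[-1,-0.3,0.1,0.1,0.1,0.1,0.1,0.1,0.1]}'; python3 - <<'E'
from h import *
f=lambda im,x,y,w,h:cv2.resize(im[y:y+h,x:x+w],(400,300),interpolation=cv2.INTER_CUBIC)
a=ctrl.read_camera("top");b=ctrl.read_camera("scene")
cv2.imwrite("pics/crop5.png",np.hstack([f(a,200,160,56,42),f(b,210,160,56,42)]))
E
```

```text
clock: 12.0
eef_pos: [0.571, 0.0871, 0.1443]
tool_rot: [0.001, 0.153, 0.988, 0.0]
contact_force: [0.3, -0.7, -0.7]
width: 0.0469
finger_force: 0.0
```

View pics/crop5.png

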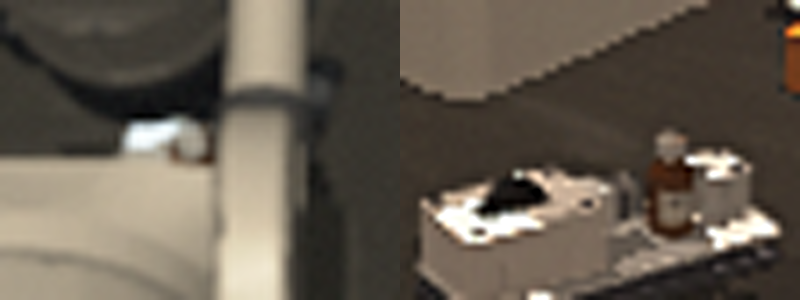

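The vial stands upright in the pocket, clear of nose and V, at (672,195) in the crop. Next is the wheel, at (515,190).

```bash
python3 - <<'E'
from h import *
print(tool([.4864,.1145,.078]))
E
```

```text
[ 3.04590809 -0.01229113  2.26885959]
```

```bash
python3 -m creep '{"offset":[[0.76,0,0],[0.76,0,0],[0.76,0,0],[0.76,0,0],[0,0,0.75],[0,0,0.75],[0,0,0.75],[0,0,0],[0,0,0]],"turn":[0,0,0,0,0,0,0,0,0],"grip":[-1,-1,-1,-1,-1,-1,-1,-1,-1]}'; python3 -m creep '{"offset":[[0,0,0.06],[0,0,0.06],[0,0,0]],"turn":[0,0,0],"grip":[-1,-1,-1]}'
```

```text
clock: 13.22
eef_pos: [0.4843, 0.1147, 0.0752]
tool_rot: [0.0, 0.153, 0.988, 0.0]
contact_force: [0.1, 0.8, -0.1]
width: -0.0
finger_force: 0.0
clock: 13.6
eef_pos: [0.484, 0.1147, 0.0711]
tool_rot: [0.0, 0.153, 0.988, 0.0]
contact_force: [0.2, -0.2, 0.8]
width: 0.0001
finger_force: 0.0
```

```bash
for i in 1; do python3 -m creep '{"offset":[[0,0,0.05],[0,0,0]],"turn":[0,0],"grip":[-1,-1]}'; done; python3 -m creep '{"offset":[[0,0,0.05],[0,0,0]],"turn":[0,0],"grip":[-1,-1]}'
```

```text
clock: 13.85
eef_pos: [0.4842, 0.1147, 0.0698]
tool_rot: [0.0, 0.153, 0.988, 0.0]
contact_force: [-0.7, -0.1, 3.2]
width: 0.0006
finger_force: 1.8
clock: 14.1
eef_pos: [0.4842, 0.1147, 0.0686]
tool_rot: [0.0, 0.153, 0.988, 0.0]
contact_force: [-1.7, -0.0, 8.4]
width: -0.0004
finger_force: 4.2
```

Contact came at TCP 0.070, so the crown stands about 10 mm up, and the force is now 8.4 N. First stroke.

```bash
python3 -m creep '{"offset":[[-0.1,0,0],[-0.1,0,0],[-0.1,0,0]],"turn":[0,0,0],"grip":[-1,-1,-1]}';  python3 -m creep '{"offset":[[-0.1,0,0],[-0.1,0,0],[-0.1,0,0],[0,0,0]],"turn":[0,0,0,0],"grip":[-1,-1,-1,-1]}'; python3 - <<'E'
from h import *
b=ctrl.read_camera("scene")
cv2.imwrite("pics/s6.png",b[160:202,210:266])
E
```

```text
clock: 14.48
eef_pos: [0.4924, 0.1122, 0.0687]
tool_rot: [-0.0, 0.153, 0.988, 0.0]
contact_force: [-3.1, 1.5, 10.0]
width: -0.0002
finger_force: 4.8
clock: 14.98
eef_pos: [0.5015, 0.1094, 0.0687]
tool_rot: [0.0, 0.153, 0.988, 0.0]
contact_force: [-1.9, 0.9, 9.4]
width: 0.0002
finger_force: 4.3
```

```bash
python3 -m creep '{"offset":[[0,0,-0.2],[0.3,0,0],[0.3,0,0],[0,0,0.14],[0,0,0.05],[0,0,0]],"turn":[0,0,0,0,0,0],"grip":[-1,-1,-1,-1,-1,-1]}';  python3 -m creep '{"offset":[[-0.1,0,0],[-0.1,0,0],[-0.1,0,0]],"turn":[0,0,0],"grip":[-1,-1,-1]}';  python3 -m creep '{"offset":[[-0.1,0,0],[-0.1,0,0],[-0.1,0,0],[0,0,0]],"turn":[0,0,0,0],"grip":[-1,-1,-1,-1]}'; python3 - <<'E'
from h import *
b=ctrl.read_camera("scene"); a=ctrl.read_camera("top")
f=lambda im:cv2.resize(im,(400,300),interpolation=cv2.INTER_CUBIC)
c=cv2.imread("pics/crop5.png")[:,400:]
cv2.imwrite("pics/crop7.png",np.vstack([np.hstack([c,f(cv2.imread("pics/s6.png"))]),np.hstack([f(b[160:202,210:266]),f(a[160:202,200:256])])]))
E
```

```text
clock: 15.78
eef_pos: [0.483, 0.1149, 0.0683]
tool_rot: [-0.001, 0.153, 0.988, 0.0]
contact_force: [-4.9, 1.4, 8.0]
width: 0.0005
finger_force: 4.5
clock: 16.15
eef_pos: [0.4925, 0.1121, 0.0688]
tool_rot: [-0.0, 0.153, 0.988, 0.0]
contact_force: [-3.3, 0.6, 9.2]
width: 0.0001
finger_force: 4.5
clock: 16.65
eef_pos: [0.5015, 0.1094, 0.0688]
tool_rot: [0.0, 0.153, 0.988, 0.0]
contact_force: [-1.4, 1.0, 7.6]
width: -0.0001
finger_force: 4.2
```

View pics/crop7.png

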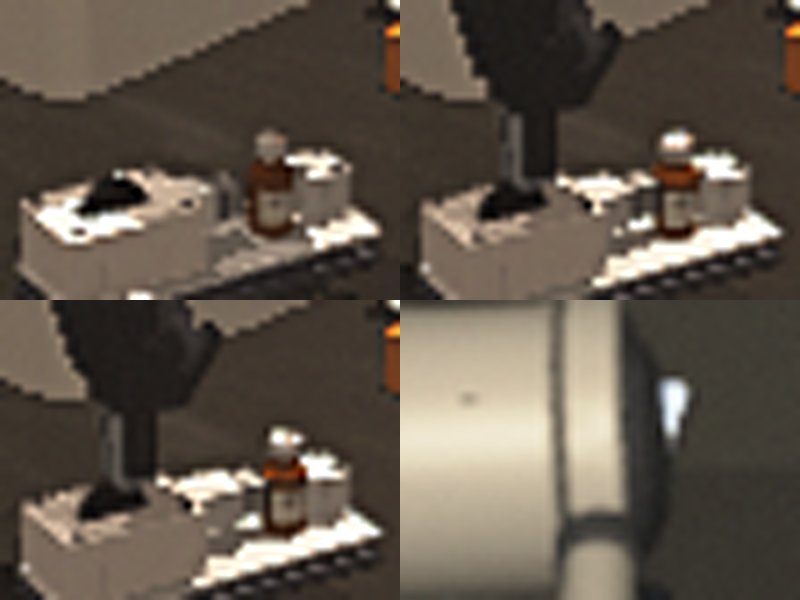

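The vial has moved toward the V: its cap is at crop column 270 at first, 277 after stroke 1 and 286 after stroke 2. I'll track its column at sub-pixel level through the third stroke to find the moment it is home.

```bash
cat >> h.py <<'E'
def vcol(im=None,tag=None):
    if im is None: im=ctrl.read_camera("scene")[160:202,210:266]
    if tag: cv2.imwrite(f"pics/{tag}.png",im)
    p=im[16:36,30:50].astype(float); x=np.arange(30,50)+210
    w=np.clip(p[...,2]-p[...,0]-35,0,60); w=w/ (w.max()+1e-9)
    hs=cv2.cvtColor(im,cv2.COLOR_BGR2HSV)[16:36,30:50]; m=((hs[...,1]>130)&(hs[...,2]>30)).astype(float)
    c=p[...,:].min(2); 
    return round((w*x).sum()/w.sum(),3),round((m*x).sum()/m.sum(),3),int(m.sum())
E
python3 - <<'E'
from h import *
c=cv2.resize(cv2.imread("pics/crop5.png")[:,400:],(56,42),interpolation=cv2.INTER_AREA)
print(vcol(c),vcol(cv2.imread("pics/s6.png")),vcol(None,"s7"),vcol(None))
P=proj("scene",[[.571,.087,.04],[.571+.00951,.087-.00309,.04]]);print(P, ctrl.state()['contact_force'])
E
python3 -m creep '{"offset":[[0,0,-0.2],[0.3,0,0],[0.3,0,0],[0,0,0],[0,0,0.14],[0,0,0.05],[0,0,0]],"turn":[0,0,0,0,0,0,0],"grip":[-1,-1,-1,-1,-1,-1,-1]}'
python3 -c 'from h import *;print(vcol(None,"s8"),vcol())'
```

```text
(np.float64(247.589), np.float64(247.029), 35) (np.float64(248.549), np.float64(248.03), 33) (np.float64(249.519), np.float64(249.314), 35) (np.float64(249.547), np.float64(249.314), 35)
[[248.01523511 185.19452965]
 [250.60849886 184.51488205]] [-2.2389191   0.45509909  7.67291831]
clock: 17.73
eef_pos: [0.4843, 0.1148, 0.0689]
tool_rot: [0.0, 0.153, 0.988, 0.0]
contact_force: [-1.5, 1.2, 6.5]
width: -0.0001
finger_force: 3.5
(np.float64(249.643), np.float64(249.312), 32) (np.float64(249.628), np.float64(249.406), 32)
```

```bash
V='from h import *;print(vcol(),vcol())'; python3 -m creep '{"offset":[[-0.1,0,0.01],[0,0,0]],"turn":[0,0],"grip":[-1,-1]}'; python3 -c "$V"; python3 -m creep '{"offset":[[-0.1,0,0],[0,0,0]],"turn":[0,0],"grip":[-1,-1]}' ; python3 -c "from h import *;print(vcol(None,'s9'),vcol())"
```

```text
clock: 18.08
eef_pos: [0.4867, 0.114, 0.0687]
tool_rot: [-0.0, 0.153, 0.988, 0.0]
contact_force: [-3.2, 1.0, 9.2]
width: -0.0002
finger_force: 4.5
(np.float64(249.466), np.float64(249.273), 33) (np.float64(249.52), np.float64(249.303), 33)
clock: 18.42
eef_pos: [0.4897, 0.1131, 0.0688]
tool_rot: [-0.0, 0.153, 0.988, 0.0]
contact_force: [-2.9, 1.7, 8.7]
width: -0.0002
finger_force: 4.4
(np.float64(249.592), np.float64(249.333), 33) (np.float64(249.583), np.float64(249.294), 34)
```

The vial column is steady at about 249.55, so the vial is home in the V. I'll swing the arm aside and judge the nose from both cameras.

```bash
python3 -m creep '{"offset":[[0,0,-1],[0,0,-1],[0,-1,-0.3],[0,-1,0],[0,-1,0],[0,-1,0],[0,-1,0],[0,-1,0],[0,-1,0],[0,-1,0],[0,0,0]],"turn":[0,0,0,0,0,0,0,0,0,0,0],"grip":[-1,-1,-1,-1,-1,-1,-1,-1,-1,-1,-1]}'
python3 - <<'E'
from h import *
b=np.mean([ctrl.read_camera("scene").astype(float) for _ in range(4)],0).astype(np.uint8)
a=np.mean([ctrl.read_camera("top").astype(float) for _ in range(4)],0).astype(np.uint8)
cv2.imwrite("pics/a10.png",a);cv2.imwrite("pics/b10.png",b)
f=lambda im:cv2.resize(im,(400,300),interpolation=cv2.INTER_CUBIC)
g=lambda im:cv2.convertScaleAbs(im,alpha=0.95)
a0=cv2.imread("pics/top0.png");b0=cv2.imread("pics/scene0.png")
# stacked: before / now ; 24x18 px top (scale 16.7), 32x24 scene (12.5)
cv2.imwrite("pics/crop10.png",np.vstack([np.hstack([f(a0[170:200,208:248]),f(a[170:200,208:248])]),np.hstack([f(b0[172:202,226:266]),f(b[172:202,226:266])])]))
print([vcol(b[160:202,210:266])])
E
```

```text
clock: 19.9
eef_pos: [0.4167, -0.1173, 0.1371]
tool_rot: [-0.0, 0.155, 0.988, -0.0]
contact_force: [0.3, 1.6, -0.7]
width: -0.0002
finger_force: 0.0
[(np.float64(249.604), np.float64(249.3), 30)]
```

View pics/crop10.png

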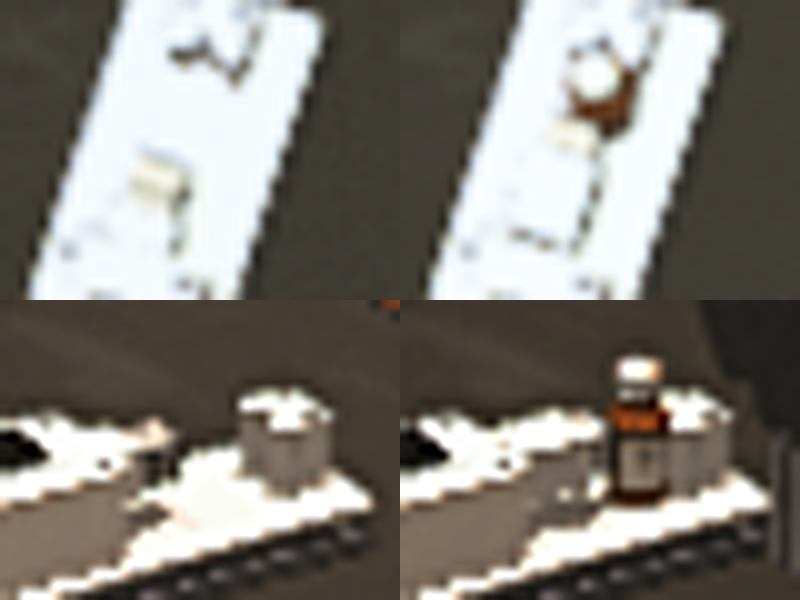

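Now in the top view the cream nose lies between the sleeve and the vial at crop (575,135), clearly shorter than before at (155,175). I'll measure that along the clamp axis.

```bash
python3 - <<'E'
from h import *
yaw=np.radians(-17.7);X=np.array([np.cos(yaw),np.sin(yaw)]);Y=np.array([-X[1],X[0]])
s=np.array([.571,.087])
A0=cv2.imread("pics/top0.png").astype(np.float32);A1=cv2.imread("pics/a10.png").astype(np.float32)
xs=np.arange(-50,26,2.)/1e3
for nm,z,yr in(("mid",.04,np.arange(-5,6,1)/1e3),):
  def prof(A):
    out=[]
    for x in xs:
        P=np.array([[*(s+X*x+Y*y),z] for y in yr]); px=proj("top",P).astype(np.float32)
        v=cv2.remap(A,px[:,0].reshape(1,-1),px[:,1].reshape(1,-1),cv2.INTER_LINEAR)[0].mean(0); out.append((v[2]-v[0],v.mean()))
    return np.array(out)
  p0,p1=prof(A0),prof(A1)
  for i,x in enumerate(xs): print(int(round(x*1e3)),p0[i].round(),p1[i].round())
P=np.array([[*(s+X*.0),.04]]);print(proj("top",P))
E
```

```text
-50 [ -8. 249.] [ -6. 251.]
-48 [ -8. 249.] [ -6. 251.]
-46 [ -8. 249.] [ -7. 249.]
-44 [ -8. 247.] [ -8. 237.]
-42 [ -8. 246.] [ -1. 206.]
-40 [ -9. 246.] [ -5. 198.]
-38 [ -9. 247.] [-14. 224.]
-36 [ -9. 248.] [-10. 244.]
-34 [ -9. 245.] [ -8. 249.]
-32 [ -7. 240.] [ -8. 249.]
-30 [  3. 228.] [ -8. 249.]
-28 [ 10. 211.] [ -8. 249.]
-26 [ 14. 197.] [ -8. 250.]
-24 [ 16. 195.] [ -8. 249.]
-22 [ 16. 208.] [ -8. 249.]
-20 [ 14. 221.] [ -8. 249.]
-18 [ 12. 221.] [ -8. 249.]
-16 [  6. 213.] [ -8. 248.]
-14 [-11. 218.] [-10. 241.]
-12 [-16. 232.] [ -4. 230.]
-10 [-10. 246.] [  9. 221.]
-8 [ -8. 249.] [ 12. 226.]
-6 [ -8. 249.] [ 10. 223.]
-4 [ -8. 249.] [ 12. 197.]
-2 [ -8. 249.] [ 19. 151.]
0 [ -8. 249.] [39. 93.]
2 [ -8. 249.] [57. 72.]
4 [ -8. 249.] [55. 80.]
6 [ -8. 249.] [ 39. 118.]
8 [ -8. 249.] [ 19. 171.]
10 [ -8. 249.] [  7. 201.]
12 [ -9. 247.] [  3. 219.]
14 [ -9. 238.] [  5. 221.]
16 [ -7. 214.] [ 10. 216.]
18 [  2. 175.] [ 13. 205.]
20 [  3. 154.] [  6. 198.]
22 [ -7. 179.] [ -3. 198.]
24 [-12. 206.] [ -9. 209.]
[[226.53645863 181.4394229 ]]
```

Taken together, the pad is at about 4.5–5.5 mm. That rests on tip travel of 42 mm (18.5 mm of jaw), sleeve displacement of about 19 mm, and the groove nearly at the sleeve. I'll add about 1 mm of jaw, which is 2.3 mm at the rim, then check again.

```bash
python3 -m creep '{"offset":[[0,1,0],[0,1,0],[0,1,0],[0,1,0],[0,1,0],[0,1,0],[0,1,0],[0,1,0],[0,0,1],[0,0,1],[0,0,0]],"turn":[0,0,0,0,0,0,0,0,0,0,0],"grip":[-1,-1,-1,-1,-1,-1,-1,-1,-1,-1,-1]}'; python3 - <<'E'
from h import *
print(tool([.4897,.1131,.0688]))
E
```

```text
clock: 21.68
eef_pos: [0.4881, 0.1132, 0.0756]
tool_rot: [-0.002, 0.153, 0.988, -0.0]
contact_force: [-1.1, -0.3, -0.1]
width: -0.0
finger_force: 0.0
[-0.05335312  0.01462394  0.22690531]
```

```bash
python3 -m creep '{"offset":[[0,0,0.2],[0,0,0.04],[0,0,0]],"turn":[0,0,0],"grip":[-1,-1,-1]}'
```

```text
clock: 22.05
eef_pos: [0.4901, 0.1128, 0.0708]
tool_rot: [0.001, 0.153, 0.988, 0.0]
contact_force: [-0.4, 0.2, 0.3]
width: 0.0001
finger_force: 0.0
```

```bash
python3 -m creep '{"offset":[[0,0,0.06],[0,0,0.01],[0,0,0]],"turn":[0,0,0],"grip":[-1,-1,-1]}'
```

```text
clock: 22.42
eef_pos: [0.4902, 0.1129, 0.0691]
tool_rot: [0.001, 0.153, 0.988, 0.0]
contact_force: [-1.5, -0.4, 7.3]
width: -0.0001
finger_force: 3.9
```

```bash
python3 -m creep '{"offset":[[-0.04,0,0.005],[-0.04,0,0],[0,0,0]],"turn":[0,0,0],"grip":[-1,-1,-1]}'
python3 -m creep '{"offset":[[0,0,-1],[0,0,-1],[0,-1,-0.3],[0,-1,0],[0,-1,0],[0,-1,0],[0,-1,0],[0,-1,0],[0,-1,0],[0,-1,0],[0,0,0]],"turn":[0,0,0,0,0,0,0,0,0,0,0],"grip":[-1,-1,-1,-1,-1,-1,-1,-1,-1,-1,-1]}'
python3 - <<'E'
from h import *
a=np.mean([ctrl.read_camera("top").astype(float) for _ in range(6)],0).astype(np.uint8)
b=np.mean([ctrl.read_camera("scene").astype(float) for _ in range(4)],0).astype(np.uint8)
cv2.imwrite("pics/a11.png",a)
f=lambda im:cv2.resize(im,(400,300),interpolation=cv2.INTER_CUBIC)
a0=cv2.imread("pics/a10.png");b0=cv2.imread("pics/b10.png")
cv2.imwrite("pics/crop11.png",np.vstack([np.hstack([f(a0[172:196,214:246]),f(a[172:196,214:246])]),np.hstack([f(b0[174:198,230:262]),f(b[174:198,230:262])])]))
yaw=np.radians(-17.7);X=np.array([np.cos(yaw),np.sin(yaw)]);Y=np.array([-X[1],X[0]]);s=np.array([.571,.087])
I=[cv2.imread(f"pics/{n}.png").astype(np.float32) for n in("top0","a10","a11")]
def pr(A,x):
    px=proj("top",[[*(s+X*x/1e3+Y*y/1e3),.04] for y in range(-5,6)]).astype(np.float32)
    v=cv2.remap(A,px[:,0].reshape(1,-1),px[:,1].reshape(1,-1),cv2.INTER_LINEAR)[0].mean(0); return v[2]-v[0],v.mean()
for x in range(-46,-33): print(x,*[np.round(pr(A,x)) for A in I[1:]])
for x in range(-18,3): print(x,np.round(pr(I[0],x-19)),*[np.round(pr(A,x)) for A in I[1:]])
E
```

```text
clock: 22.8
eef_pos: [0.4918, 0.1124, 0.0688]
tool_rot: [0.0, 0.153, 0.988, 0.0]
contact_force: [-3.0, 1.0, 8.9]
width: 0.0001
finger_force: 4.5
clock: 24.18
eef_pos: [0.419, -0.118, 0.137]
tool_rot: [0.0, 0.155, 0.988, -0.0]
contact_force: [0.6, 0.6, 0.2]
width: 0.0004
finger_force: 0.0
-46 [ -7. 249.] [ -7. 250.]
-45 [ -8. 245.] [ -8. 246.]
-44 [ -8. 237.] [ -7. 239.]
-43 [ -5. 223.] [ -4. 226.]
-42 [ -1. 206.] [  0. 208.]
-41 [ -0. 196.] [  2. 192.]
-40 [ -5. 198.] [ -2. 188.]
-39 [-11. 209.] [ -9. 195.]
-38 [-14. 224.] [-14. 211.]
-37 [-13. 235.] [-14. 226.]
-36 [-10. 244.] [-12. 238.]
-35 [ -8. 248.] [-10. 245.]
-34 [ -8. 249.] [ -8. 248.]
-18 [ -9. 248.] [ -8. 249.] [ -8. 249.]
-17 [ -9. 248.] [ -8. 249.] [ -7. 249.]
-16 [ -9. 247.] [ -8. 248.] [ -8. 249.]
-15 [ -9. 245.] [-10. 245.] [ -8. 248.]
-14 [ -9. 243.] [-10. 241.] [ -8. 247.]
-13 [ -7. 240.] [ -9. 236.] [ -8. 243.]
-12 [ -3. 234.] [ -4. 230.] [ -6. 238.]
-11 [  3. 228.] [  3. 224.] [ -1. 233.]
-10 [  8. 219.] [  9. 221.] [  4. 228.]
-9 [ 10. 211.] [ 11. 223.] [  9. 226.]
-8 [ 12. 202.] [ 12. 226.] [ 11. 225.]
-7 [ 14. 197.] [ 11. 226.] [ 11. 225.]
-6 [ 15. 194.] [ 10. 223.] [ 11. 222.]
-5 [ 16. 195.] [ 11. 213.] [ 11. 213.]
-4 [ 16. 199.] [ 12. 197.] [ 13. 197.]
-3 [ 16. 208.] [ 15. 176.] [ 15. 175.]
-2 [ 15. 216.] [ 19. 151.] [ 19. 150.]
-1 [ 14. 221.] [ 27. 121.] [ 27. 120.]
0 [ 13. 222.] [39. 93.] [39. 92.]
1 [ 12. 221.] [50. 76.] [50. 76.]
2 [ 10. 217.] [57. 72.] [56. 72.]
```

View pics/crop11.png

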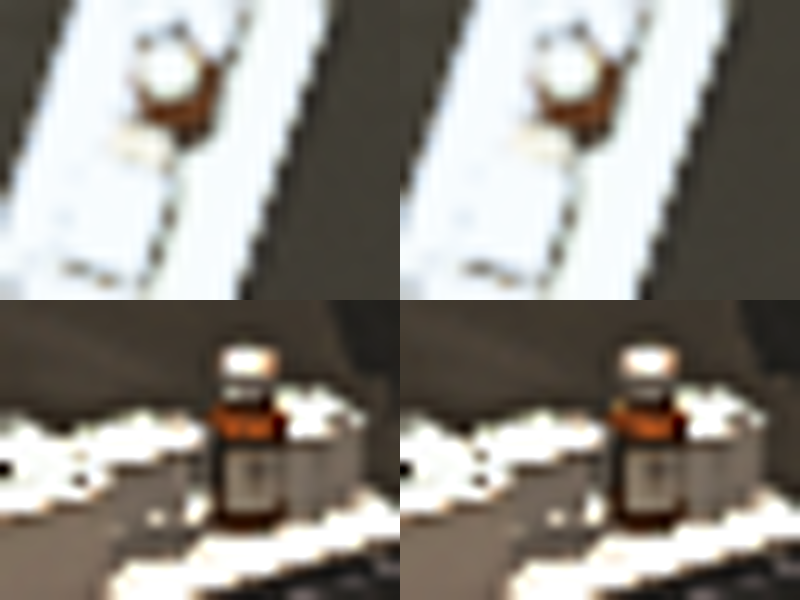

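The vial is upright and home in the V. The sleeve has advanced about 0.9 mm more, and the groove dip next to the sleeve, still faintly visible before, has just vanished, so the nose is about half pressed. The arm is clear, so I'll hand in.

```bash
python3 -c 'from bench import ctrl;print(ctrl.sign_off())'
```

```text
the job is handed in; nothing more can be done
None
```

I handed the job in at about 25 s: the vial stands upright in the V and I let go of it before rolling the wheel; the nose is pressed back about 6 mm, judged from camera images and fingertip travel rather than a direct reading.

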